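# Shut the bench air valve under the sliding cover

## Robot

A 7-joint arm with a two-finger parallel gripper is mounted at the origin on the work surface. World frame = base frame: x ahead of the robot, y to its left, z up, the work surface at z = 0. Lengths are in m, angles in rad, forces in N, time in s.
With the tool pointing down it reaches from about 0.35 to 0.9 m from the base axis. Payload 19.9 kg.
Tool frame: the origin (TCP) lies between the finger pads; the fingertips stand 19 mm ahead of it and the grasp point (between the pads) is the TCP; z points along the fingers, y is the line along which they close (so a half turn about z gives the same grasp; the last joint's range is limited). The gripper opens to 94 mm and grips with 3 to 60 N. Pads are 16 mm wide; open, the fingers measure 119 mm over their backs; the gripper's body (75 mm by 177 mm) begins 78 mm behind the grasp point.
Start: joints at [1.143, 0.417, -0.01, 1.614, 0.005, 1.111, -0.053], TCP at [0.236, -0.579, 0.224] pointing down, gripper open.
Joint ranges: [-2.81, 2.81], [-0.39, 2.02], [-1.27, 1.25], [0.06, 2.57], [-1.19, 4.33], [0.19, 2], [-2.82, 2.82]. Speed limits (rad/s): [1.89, 1.89, 2.39, 2.39, 3.01, 3.01, 3.01].

## Interface

Orientations are given as a 3x3 rotation matrix whose columns are the frame's x, y, z axes.
In Python, from rig import robot gives the robot as it stands. Calls block until the motion is done:
- robot.move_ptp(position, orientation): joint-space move of the TCP to a pose.
- robot.move_linear(position, velocity=0.15, frame=None, threshold=None): straight line of the TCP; frame=None keeps the orientation; velocity is the mean speed in m/s. With threshold (N) it stops when the force on the tool has changed by that much, and returns True; else False.
- robot.goto_joints(angles): joint-space move.
- robot.gripper_to(opening): finger opening in m; the grip force is fixed at half the most; returns when the fingers have stopped.
- robot.pause(seconds).
- robot.ik(position, orientation): joint angles nearest the present ones, or None.
- robot.get_state(): the state.
- robot.grab_frame(name): name is "side" or "top" or "wrist"; returns the picture (384x512x3 uint8, red, green, blue); there is no depth.
- robot.camera_info(name): a dict with "fx", "fy", "cx", "cy" (pixels), "dist" ([k1, k2, p1, p2, k3] as OpenCV has them; the pictures are not rectified), "rvec" (rotation vector, rad) and "tvec" (3), from world to camera coordinates, as OpenCV has them. Camera axes: x right, y down, z forward; pixel columns grow to the right and rows downward; lengths in m; the calibration is good to about 2 mm. A picture is of the moment at which its call begins: read the wrist's pose just before it. camera_info takes no time and is no camera call; for the wrist camera it gives the pose at the moment of the call.
A pose or a line that the arm cannot do raises robot.PlanningError and nothing moves.
- robot.sign_off(): hands the job in; it is judged then, once.
The state is a dict: "time": time; "qpos": joint angles; "joint_vel": joint speeds; "effort": joint torques, N m; "ee_pos": TCP position; "tool_rot": TCP orientation; "force": force on the tool from outside, world axes, zero at the start; "moment": the same for the moment, N m; "opening": finger opening in m; "grasp_force": force on a finger pad.
Only numpy, scipy, OpenCV 4.12 (cv2) and the standard library are available. Lean on these libraries where they do the work, as an engineer would, in place of code of your own. Each camera call takes 0.05 s, during which the arm holds its last target. There are 200 camera calls.

## Task

Push the cover of the grey air box back, away from the robot, until the valve bay is uncovered, then push the valve handle that ends in a round disc clockwise through its quarter turn until it is fully shut against its stop, square across its pipe. Only push with the fingers: do not lift the cover, and leave the other, straight handle and the things standing around the box where they are. Finish with the cover still back.

Things in the scene. Friction and masses are not known exactly. Their poses are not given: they have to be found in the camera images.
- box: Fixed grey steel bench air box. Origin: on the bench under the middle of its open valve bay; x axis to its back (away from the robot), y to its left, z up. Bay inside: x -75..75, y -140..140 mm, floor z 4 mm, front wall top 79 mm. Side walls (top 80 mm) carry the cover; guide lips outside them (y +-156..162 mm) rise to 90 mm.
- box_housing (a point): Centre of the flat top (box x 160 mm, z 80 mm) of the box's closed rear housing, x 80 to 240 mm, onto which the cover slides. An end stop across its back at box x 240 mm rises to z 92 mm.
- box_pipes (a point): Point in the bay (box x 25, y 2.5, z 26 mm) midway between two pipes along x at box y +60 and -55 mm; pipe and valve bodies reach up to z 43 mm, pipes stick out 32 mm in front of the box. Each valve's vertical axis is at box x 25 mm over its pipe; which handle is on which pipe varies.
- cover: Loose aluminium plate, 156 (x) x 304 (y) x 4 mm, about 0.5 kg, on the box's side walls with 4 mm play to each guide lip. Origin: centre of its underside (box z 80 mm); axes as the box's. It starts with its origin 0 to 12 mm behind (+x of) the box's, hiding both valves; slid back 153 mm it clears the bay, at about 162 mm it meets the end stop. Sliding resists with 1 to 6 N.
- cover_lip (a point): Middle of the near face of the upturned lip along the cover's near edge, 15 mm above the cover's underside and 75 mm in front (-x) of its origin. The lip is 6 mm thick, 110 mm long in y, from 4 to 26 mm above the underside. Push this face toward the box's +x to slide the cover back.
- disc_handle (a joint): Angle (rad) of the handle to be shut, which ends in a round disc. 0: open, along its pipe, pointing to the box's -x (to the robot). Grows clockwise seen from above; 1.571: shut against its stop, across the pipe, pointing to the box's +y. Starts at 0 to 0.25. Turns with friction (0.12 N m, 2 to 3 N at the disc) and stays where left.
- disc_handle_axis (a point): Point on the vertical turning axis of the disc-ended handle, at mid-height of the handle (box z 57 mm). Handle: bare steel, bar 14 mm wide, its underside at box z 50 mm, its top at 64 mm (hub, 26 mm across, 66 mm), 72 mm long from axis to end.
- disc_handle_end (a point): Centre of the round disc at the end of that handle, 55 mm from the axis, at mid-height: the disc is 34 mm across and 14 mm thick (box z 50 to 64 mm).
- plain_handle (a joint): Angle (rad) of the other valve handle: same steel, a straight bar 14 mm wide with a square end, 71 mm long from its axis. Same sense and range as the disc-ended one; it starts at 0 to 0.25 and must be left where it is.
- plain_handle_end (a point): Point on the straight handle 55 mm from its axis, at mid-height (box z 57 mm).
- spool: Bystander: steel solder spool, 54 mm across, 40 mm tall, standing in front of the box. Origin: centre of its underside.
- heatsink: Bystander: finned aluminium heat sink, 50 x 50 mm, 24 mm tall, lying in front of the box. Origin: centre of its underside.
- flux: Bystander: small amber glass bottle with black cap, 44 mm across, 110 mm tall, standing at the box's left side. Origin: centre of its underside.
- tin: Bystander: open steel tin, 68 mm across, 45 mm tall, at the box's right side. Origin: centre of its underside.
- driver: Bystander: screwdriver lying on the bench, to the right of the box. Origin: on its underside.
- tape: Bystander: cardboard ring (empty tape core), 84 mm across, 24 mm tall, on the left of the bench. Origin: centre of its underside.
- board: Bystander: small circuit board with parts on it, 90 x 70 mm, about 24 mm tall, on the right of the bench. Origin: centre of its underside.

How it is judged:
By the outcome, as a careful person would: the job done as asked, in the order asked, and still so for the second after the job is handed in, with the robot touching nothing.
It also fails if it takes over 53 s, if anything falls off the work surface, if the arm or the gripper's body presses on something with over 40 N, if the wrist force passes 120 N, or if a joint passes its speed limit or range.

## Working session

There is one attempt and no reset: what is moved stays moved. The work goes in short steps, each a Python script; the robot and the scene stay as the last script left them, time stands still between calls to the robot, and variables do not carry over. Pictures are saved under pics/ and viewed, at most 10 in all, crops included, and the job is handed in when it is done.

```bash
mkdir -p pics; ls; python3 - <<'E'
from rig import robot
import cv2
for n in("top","side"):
    cv2.imwrite(f"pics/{n}0.png",robot.grab_frame(n)[:,:,::-1])
    print(n,robot.camera_info(n))
print(robot.get_state())
E
```

```text
pics
top {'fx': 476.5636447346796, 'fy': 476.5636447346796, 'cx': 255.06863087501307, 'cy': 192.4622865961132, 'dist': array([-0.17504679,  0.        ,  0.        ,  0.        ,  0.        ]), 'rvec': array([ 2.17032325, -2.16835299,  0.11178659]), 'tvec': array([0.00331354, 0.53006746, 1.70754592])}
side {'fx': 378.8496569619616, 'fy': 378.8496569619616, 'cx': 252.24435882967427, 'cy': 192.17754056339422, 'dist': array([-0.05495273,  0.        ,  0.        ,  0.        ,  0.        ]), 'rvec': array([ 0.3850841 , -2.69238632,  1.35388881]), 'tvec': array([0.52162911, 0.15611668, 0.98748575])}
{'time': 0.1, 'qpos': array([ 1.14250692,  0.4179029 , -0.01030752,  1.61410652,  0.00469375,
        1.11069287, -0.05300099]), 'joint_vel': array([-0.00033431, -0.00241672, -0.00071126, -0.00062354,  0.00181892,
        0.00042014,  0.00040036]), 'effort': array([ 4.86710214e-04, -8.52583694e+01,  6.39216676e-01, -4.26688921e+01,
       -4.90119040e-02,  1.63667067e-02,  1.54521643e-05]), 'ee_pos': array([ 0.23563722, -0.57853822,  0.22389805]), 'tool_rot': array([[ 9.26121764e-01,  3.77224400e-01, -4.80445698e-04],
       [ 3.77224698e-01, -9.26121255e-01,  9.73687093e-04],
       [-7.76524430e-05, -1.08298879e-03, -9.99999411e-01]]), 'force': array([0.05297986, 0.08796583, 0.39767186]), 'moment': array([0.00987919, 0.03382125, 0.01650154]), 'grasp_force': 0.0, 'opening': 0.09417653514720771}
```

View pics/top0.png

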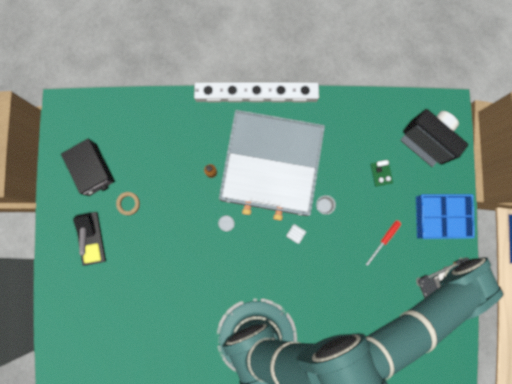

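View pics/side0.png

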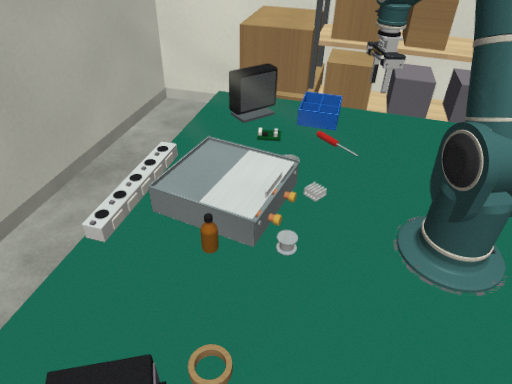

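The top view shows the box around (272,163) with its white cover on the near half and orange pipe ends at (247,210) and (278,216). The side view agrees: the cover lip is on the near edge, with the spool, heat sink, flux and tin close around the box. Next I'll measure the cover and the box yaw.

```bash
cat > h.py <<'E'
from rig import robot
import cv2, numpy as np
def cam(n):
    c=robot.camera_info(n)
    return np.array([[c['fx'],0,c['cx']],[0,c['fy'],c['cy']],[0,0,1]]),np.array(c['dist']),cv2.Rodrigues(np.array(c['rvec']))[0],np.array(c['tvec'])
def ray(c,px,z):
    K,d,R,t=c
    u=cv2.undistortPoints(np.array(px,float).reshape(-1,1,2),K,d).reshape(-1,2)
    v=np.c_[u,np.ones(len(u))]@R
    o=-R.T@t
    return o+v*((z-o[2])/v[:,2])[:,None]
def proj(c,P):
    K,d,R,t=c
    return cv2.projectPoints(np.array(P,float).reshape(-1,1,3),cv2.Rodrigues(R)[0],t,K,d)[0].reshape(-1,2)
def rot(yaw): # tool down, tool y along (yaw+90deg) mirrored
    c,s=np.cos(yaw),np.sin(yaw)
    return np.array([[c,s,0],[s,-c,0],[0,0,-1.]])
E
python3 - <<'E'
from h import *
im=cv2.imread("pics/top0.png"); c=cam("top")
hsv=cv2.cvtColor(im,cv2.COLOR_BGR2HSV)
roi=np.zeros(im.shape[:2],np.uint8); roi[105:222,215:330]=1
for nm,m,z in(("cover",(hsv[...,1]<40)&(hsv[...,2]>195),.084),("box",(hsv[...,1]<60)&(hsv[...,2]>60),.085)):
    m=(m&(roi>0)).astype(np.uint8)
    m=cv2.morphologyEx(m,cv2.MORPH_OPEN,np.ones((5,5)))
    k=max(cv2.findContours(m,0,1)[0],key=cv2.contourArea)
    P=ray(c,k,z)[:,:2]
    r=cv2.minAreaRect((P*1000).astype(np.float32)); print(nm,r,cv2.boxPoints(r).round().tolist())
for n,p,z in(("spool",(227,224),.04),("heat",(297,234),.024),("tin",(326,205),.045),("flux",(210,170),.11),("pipeL",(247,210),.026),("pipeR",(278,216),.026)): print(n,ray(c,p,z).round(3))
cv2.imwrite("pics/crop.png",cv2.resize(im[100:250,190:350],None,fx=4,fy=4,interpolation=cv2.INTER_CUBIC))
E
```

```text
cover ((561.9488525390625, -43.16346740722656), (307.7314147949219, 162.8705596923828), 80.0383071899414) [[455.0, -181.0], [616.0, -209.0], [669.0, 94.0], [508.0, 122.0]]
box ((631.9751586914062, -55.57423400878906), (327.22369384765625, 333.7619323730469), 80.0091781616211) [[439.0, -188.0], [768.0, -246.0], [825.0, 77.0], [496.0, 135.0]]
spool [[0.415 0.105 0.04 ]]
heat [[ 0.379 -0.148  0.024]]
tin [[ 0.483 -0.252  0.045]]
flux [[0.6   0.161 0.11 ]]
pipeL [[0.466 0.033 0.026]]
pipeR [[ 0.444 -0.079  0.026]]
```

View pics/crop.png

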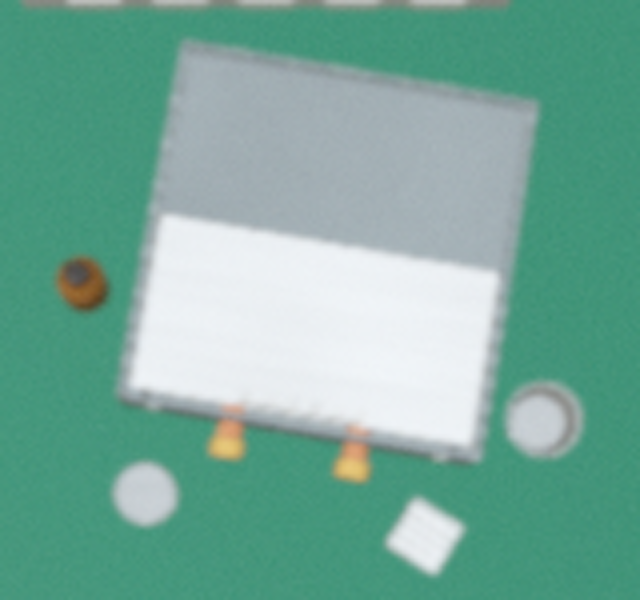

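The crop shows the box yaw as about -10° and the cover at roughly +10 mm. The rectangle sizes match those given. Next I'll take a closer wrist view above the near edge.

```bash
python3 - <<'E'
from h import *
robot.move_ptp([.47,-.03,.32],rot(-.1742))
c=cam("wrist"); im=robot.grab_frame("wrist")[:,:,::-1]; cv2.imwrite("pics/w1.png",im)
import pickle; pickle.dump(c,open("w1.pkl","wb")); print(robot.get_state()['time'],-c[2].T@c[3],c[2])
o=np.array([.551,-.041]);R=np.array([[np.cos(.1742),np.sin(.1742)],[-np.sin(.1742),np.cos(.1742)]])
for z,b in((.106,(-64,55)),(.106,(-64,-55)),(.079,(-80,0)),(.09,(-80,159))): print(b,proj(c,np.r_[o+R@np.array(b)/1000,z]))
E
```

```text
2.3167 [ 0.53471945 -0.04264365  0.4797422 ] [[-1.73589312e-01 -9.84817766e-01  8.47606016e-04]
 [-9.58011828e-01  1.69063670e-01  2.31583273e-01]
 [-2.28210621e-01  3.93883644e-02 -9.72814715e-01]]
(-64, 55) [[205.29487223 154.54377117]]
(-64, -55) [[296.70835458 154.49305898]]
(-80, 0) [[251.26700274 164.08097275]]
(-80, 159) [[126.6842269  165.75911214]]
```

View pics/w1.png

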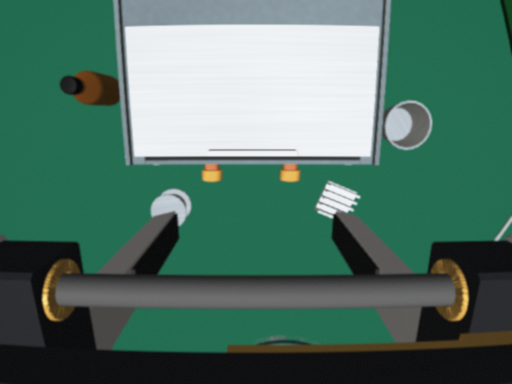

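The wrist view shows the lip line at row 150, cols 209–296, centred in the box as predicted. The front wall is at row 163, and nothing tall stands in front. I'll push the cover now.

```bash
cat >> h.py <<'E'
YAW=-.1742
O=np.array([.551,-.041])
def W(x,y,z):
    c,s=np.cos(YAW),np.sin(YAW)
    return [O[0]+(c*x-s*y)/1000,O[1]+(s*x+c*y)/1000,z/1000]
def B(p):
    c,s=np.cos(YAW),np.sin(YAW); d=(np.array(p[:2])-O)*1000
    return np.array([c*d[0]+s*d[1],-s*d[0]+c*d[1],p[2]*1000]).round(1)
E
python3 - <<'E'
from h import *
w=lambda *a:[float(v) for v in W(*a)]
import pickle; c=pickle.load(open("w1.pkl","rb"))
for n,p,z in(("lipL",(209,150),.084),("lipR",(296,150),.084),("far",(250,25),.084),("frontwall",(250,165),.079),("guideL",(127,163),.09),("guideR",(379,163),.09),("pipeL",(211,172),.036),("pipeR",(290,172),.036)): print(n,B(ray(c,p,z)[0]))
robot.gripper_to(.06)
robot.move_ptp(w(-112,0,140),rot(YAW))
robot.move_linear(w(-112,0,107))
s=robot.get_state(); print(s['time'],s['force'],s['opening'])
print(robot.move_linear(w(20,0,107),velocity=.08,threshold=20))
s=robot.get_state(); print(B(s['ee_pos']),s['force'],s['time'])
E
```

```text
lipL [-61.1  53.6  84. ]
lipR [-61.1 -56.9  84. ]
far [86.9  1.  84. ]
frontwall [-81.2   1.6  79. ]
guideL [-76.4 158.3  90. ]
guideR [ -76.6 -162.8   90. ]
pipeL [-98.4  58.8  36. ]
pipeR [-98.5 -55.5  36. ]
4.1417 [-0.18616085 -0.11598535  0.07509189] 0.059618790244890495
False
[ 20.   -0.  106.6] [-5.58599669  0.97438626  4.05666466] 5.9417
```

```bash
python3 - <<'E'
from h import *
print(robot.move_linear(W(68,0,107),velocity=.08,threshold=20))
s=robot.get_state(); print(B(s['ee_pos']),s['force'])
print(robot.move_linear(W(84,0,107),velocity=.03,threshold=9))
s=robot.get_state(); print(B(s['ee_pos']),s['force'],s['time'])
robot.move_linear(W(50,0,107)); 
robot.move_ptp(W(-100,0,320),rot(YAW))
c=cam("wrist"); im=robot.grab_frame("wrist")[:,:,::-1]; cv2.imwrite("pics/w2.png",im)
import pickle; pickle.dump(c,open("w2.pkl","wb")); print(robot.get_state()['time'])
E
```

```text
False
[ 68.5  -0.  106.6] [-0.32657649  0.50919037 -0.64911077]
True
[ 79.    0.  106.4] [-0.22526548 -0.33463853 -0.162263  ] 7.1333
8.5417
```

View pics/w2.png

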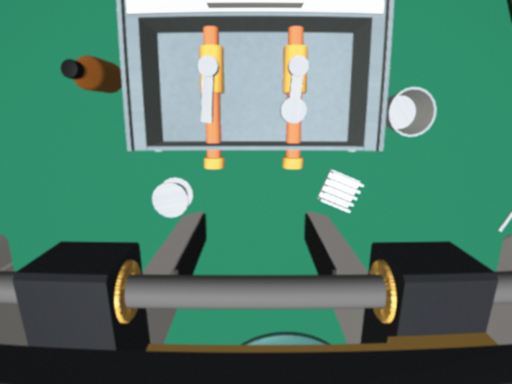

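The cover is back against its stop: the push halted at TCP box x 79, as predicted, and the lip now shows at row 4. The disc handle is on the right-hand pipe, with its hub at (299,65) and disc at (293,109). The straight handle is on the left pipe, hub (207,65) and end (206,122).

```bash
cat > push.py <<'E'
from h import *
import pickle; c=pickle.load(open("w2.pkl","rb"))
for n,p,z in(("hub",(299,65),.066),("disc",(293,109),.064),("phub",(207,65),.066),("pend",(206,122),.064)): print(n,B(ray(c,p,z)[0]))
A=np.array([25,-55.]); H=np.array([8,12.5]); Z=67
def block(th):
    d=A+55*np.array([-np.cos(th),np.sin(th)]); t=np.array([np.sin(th),np.cos(th)])
    gap=lambda r: np.linalg.norm(np.maximum(np.abs(t*r)-H,0))-17
    from scipy.optimize import brentq
    return d-t*brentq(gap,10,60)
robot.gripper_to(0)
robot.move_ptp(W(-30,-98,150),rot(YAW))
print("down hit",robot.move_linear(W(-30,-98,Z),velocity=.1,threshold=8))
for th in np.r_[np.arange(0,1.5,.12),1.5,1.6,1.7]:
    b=block(th)
    hit=robot.move_linear(W(b[0],b[1],Z),velocity=.05,threshold=12)
    s=robot.get_state(); print(round(th,2),b.round(1),B(s['ee_pos']),s['force'].round(1),hit,round(s['time'],1))
    if hit: break
E
python3 push.py
```

```text
hub [ 26.1 -56.5  66. ]
disc [-28.2 -50.5  64. ]
phub [26.1 59.2 66. ]
pend [-44.7  62.9  64. ]
down hit False
0.0 [-30.  -84.5] [-29.9 -84.1  67.2] [ 0.3 -0.8  0. ] False 11.8
0.12 [-33.2 -77.9] [-33.3 -77.7  67. ] [ 0.4 -0.6  0.1] False 12.1
0.24 [-35.6 -71.4] [-35.8 -71.   67. ] [-0.3  0.4 -0.2] False 12.4
0.36 [-37.5 -64.9] [-37.6 -64.4  67. ] [-0.6 -0.2 -0.2] False 12.7
0.48 [-38.4 -57.7] [-38.5 -57.2  67. ] [ 0.2 -0.1  0.7] False 12.9
0.6 [-38.4 -50.2] [-38.4 -49.7  67. ] [-0.5 -0.6  0.2] False 13.2
0.72 [-37.1 -42.4] [-37.1 -41.9  67. ] [-0.5  0.5  0.3] False 13.6
0.84 [-34.7 -34.6] [-34.6 -34.1  67. ] [-0.1 -0.2 -0.6] False 13.9
0.96 [-30.9 -27. ] [-30.7 -26.5  67. ] [ 0.6  0.4 -0.3] False 14.2
1.08 [-25.9 -19.8] [-25.6 -19.3  67. ] [ 1.2 -0.5 -0.4] False 14.5
1.2 [-19.9 -13.5] [-19.6 -13.   67. ] [-0.2 -0.7 -0.5] False 14.8
1.32 [-13.6  -8.1] [-13.3  -7.8  67. ] [-0.3 -0.  -0.3] False 15.2
1.44 [-7.2 -3.8] [-6.8 -3.4 67. ] [ 0.9 -0.7 -0.5] False 15.5
1.5 [-3.9 -1.9] [-3.7 -1.7 67. ] [ 0.  -0.2  0.2] False 15.7
1.6 [1.6 0.7] [ 0.4  0.  66.3] [-3.5 -0.5  2.1] True 15.9
```

```bash
python3 - <<'E'
from h import *
print(robot.move_linear(W(6,1,67),velocity=.02,threshold=20))
s=robot.get_state(); print(B(s['ee_pos']),s['force'])
robot.move_linear(W(-20,-2,67),velocity=.08)
robot.move_linear(W(-20,-2,150))
robot.move_ptp(W(-100,0,320),rot(YAW))
c=cam("wrist"); im=robot.grab_frame("wrist")[:,:,::-1]
x=im[0:200,100:410]; cv2.imwrite("pics/w3.png",cv2.resize(x,None,fx=2.5,fy=2.5,interpolation=cv2.INTER_CUBIC))
print(proj(c,[W(25,-55,66),W(25,0,64),W(79,-55,84)])); print(robot.get_state()['time'])
import pickle; pickle.dump(c,open("w3.pkl","wb"))
E
```

```text
True
[ 0.5  0.1 65.6] [-3.08372741  0.65182642  3.49603523]
[[297.67581313  65.24581009]
 [253.86231686  65.3240417 ]
 [300.78704158  15.10281397]]
18.1167
```

View pics/w3.png

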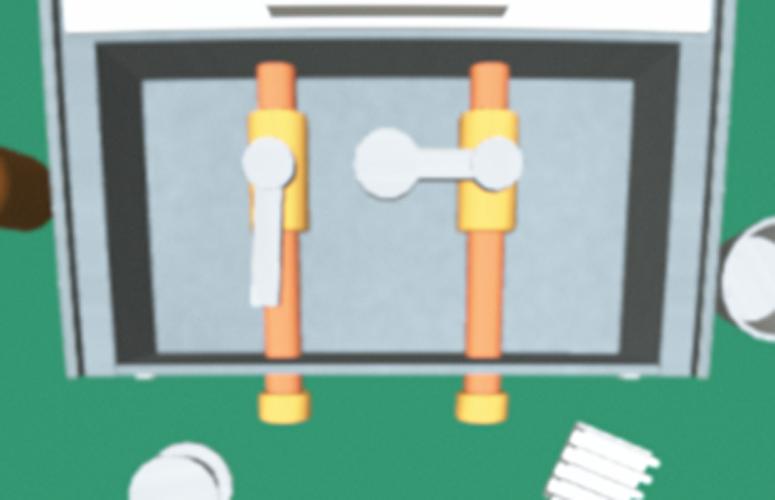

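The disc handle is square across its pipe (hub (497,163), disc (387,163) in the crop) and a second push met the firm stop. The cover is still back, and the straight handle's end is unmoved at (206,122) in full-frame pixels.

```bash
python3 -c "
from rig import robot
print(robot.sign_off())"
```

```text
the job is handed in; nothing more can be done
None
```

The job is handed in: the cover is back against its end stop, the disc handle is shut square across its pipe, the straight handle hasn't moved, and nothing around the box was disturbed that I could see; it took about 18 s of the 53 s allowed.

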